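# Stopper a vial with the stacking hand press

### The job

Stack the loose press frame on the steel base by lowering (not dropping) its four corner posts fully into the base's corner sockets, so that its plunger stands over the vial. Then press the spring plunger's head down until you feel the rubber stopper bottom out in the vial, and press no harder than that, because the vial's seat gives way if it is over-pressed. Let the plunger spring back up, leave the frame seated on the base, and leave the three small capped vials standing where they are.

Things in the scene. Friction and masses are not known exactly. Their poses are not given: they have to be found in the camera images.
- press_frame: Loose upper part of the hand press, 0.4 to 0.65 kg: aluminium plate 140 (x) x 110 (y) x 8 mm on four round steel posts, 12 mm diameter, 126 mm long, tapered feet, at x = +-58, y = +-43 mm. Origin: middle of the four post feet, at foot level; z up; plate at z = 126 to 134 mm, in its middle a guide boss 30 mm wide up to z = 144 mm. Can be lifted by the plunger's head. Fits either way round (half a turn).
- press_foot (a point): Centre of the underside of the plunger's round foot (24 mm diameter), below the frame's plate; 114 mm above the post feet when the plunger is up. It pushes on the stopper.
- head_top (a point): Centre of the flat top of the plunger's square black head, above the frame's plate. The head is 30 x 30 mm, sides parallel to the frame's x and y, 18 mm high; when up, its top is 214 mm above the post feet and its underside 52 mm above the guide boss. It moves down with the plunger.
- plunger (a joint): How far the plunger is pressed down, m: 0 up, 0.050 end of its free travel. Spring-returned: about 2.4 N plus 0.06 N per mm. In use the stopper stops it earlier: with the frame seated, the foot meets the stopper after 4 to 40 mm and the stopper is home after 11 to 46 mm in all; the depth differs each time (adjustable vial holder) and has to be felt.
- base: Fixed lower frame of the press: steel block 160 (x) x 130 (y) x 24 mm, origin at the centre of its underside, on the bench. A glass vial on a height-adjustable holder stands on its centre, stopper top 82 to 118 mm above the origin. With the press frame fully seated, the frame's origin is 8 mm above the base's.
- base_top (a point): Centre of the base's top face, 24 mm above the bench. Four round blind sockets in this face, 15 mm diameter, 16 mm deep, chamfered mouths, at x = +-58, y = +-43 mm, take the frame's posts.
- stopper (a joint): How far the rubber stopper has been pushed into the vial, m: 0 to 0.0015 at the start (standing about 7 mm proud), 0.007 fully home, its flange on the vial's lip. Needs about 5 N to move and stays where it is left.
- vial_seat (a joint): How far the vial's seat has sunk, m. It stays at 0 up to about 12 N on the stopper (so about 15 to 17 N on the plunger's head), then yields 1 mm per N. Should stay near 0; sunk by more than 0.002 means over-pressed.
- vial_a: Bystander: clear glass sample vial with white screw cap, 23 mm diameter, 49 mm tall; origin at the centre of its underside.
- vial_b: Bystander: amber sample vial with white screw cap, 23 mm diameter, 49 mm tall; origin at the centre of its underside.
- vial_c: Bystander: clear glass sample vial with white screw cap, 23 mm diameter, 49 mm tall; origin at the centre of its underside.
There are look-alikes about, which are no part of the job. There is more than one size of the press_frame; the one meant has the size given above.

How it is judged:
On the way, in this order (a step that is already met when the one before it is completed fails the run):
1. the press frame is seated on the base, all four posts home in their sockets (z of press_frame in the frame of base below 0.0105 m and horizontal distance between press_frame and base below 0.004 m and angle between press_frame's own z axis and vertical below 0.03 rad and angle between the x axis of press_frame and the x axis of base, either way round below 0.06 rad), for 0.2 s.
2. the plunger is pressed until the stopper is home in the vial, the frame staying seated (all of step 1 and value of joint stopper above 0.0055 m), for 0.2 s.
At the end, for the whole second after the job is handed in: The frame is at rest, seated (origin under 10.5 mm above the base's, within 4 mm sideways, turned under 0.06 rad either way round, tilted under 0.03 rad), the stopper is home (in by over 5.5 of 7 mm) and the plunger is back up (pressed under 4 mm) (all of step 2 and value of joint plunger below 0.004 m and linear speed of press_frame below 0.02 m/s); the robot touches nothing.
It fails at once if the vial is over-pressed (its seat sinks by more than 2 mm) (value of joint vial_seat above 0.002 m).
It fails at once if the frame is dropped (moving faster than 0.7 m/s with no finger on it) (linear speed of press_frame above 0.7 m/s and contact force between the fingers and press_frame below 0.3 N).
It fails at once if one of the three small capped vials is moved by more than 20 mm or tipped by more than 0.5 rad (distance of any of vial_a, vial_b, vial_c from where it was at the start of the episode above 0.02 m or angle between any of vial_a, vial_b, vial_c's own z axis and vertical above 0.5 rad).
It also fails if it takes over 51 s, if anything falls off the work surface, if the arm or the gripper's body presses on something with over 40 N, if the wrist force passes 120 N, or if a joint passes its speed limit or range.

### The arm

A 6-joint arm with a two-finger parallel gripper is mounted at the origin on the work surface. World frame = base frame: x ahead of the robot, y to its left, z up, the work surface at z = 0. Lengths are in m, angles in rad, forces in N, time in s.
With the tool pointing down it reaches from about 0.35 to 0.775 m from the base axis. Payload 7.3 kg.
Tool frame: the origin (TCP) lies at the very end of the fingers, on their centre line; the grasp point (between the pads) lies 19 mm behind it (robot.pinch_z is the distance from the TCP to the grasp point, in m); z points along the fingers, y is the line along which they close (so a half turn about z gives the same grasp; the last joint's range is limited). The gripper opens to 92 mm and grips with 3 to 60 N. Pads are 19 mm wide; open, the fingers measure 130 mm over their backs; the gripper's body (75 mm by 190 mm) begins 47 mm behind the grasp point.
Start: joints at [1.024, 0.342, 1.524, -0, 1.275, -0.146], TCP at [0.205, 0.483, 0.227] pointing down, gripper open.
Joint ranges: [-2.53, 2.53], [-0.77, 2.02], [0.04, 2.7], [-1, 4.14], [0.28, 2.66], [-3.11, 3.11]. Speed limits (rad/s): [2.57, 2.57, 3.14, 3.14, 3.14, 3.14].

### API

Orientations are given as [roll, pitch, yaw] about the fixed x, y, z axes, in that order (R = Rz(yaw) Ry(pitch) Rx(roll)).
In Python, from cell import robot gives the robot as it stands.
- The arm moves only by the tool move_arm, never from a script. Its argument "motion" is a list of rows, each a list of 6 numbers: the shift along the tool's x, y, z in units of 0.1 m (1.0 is 0.1 m), then the turn, a rotation vector about the tool's x, y, z in units of pi rad (1.0 is pi rad). In form: [[dx, dy, dz, rx, ry, rz], ...]. A call has 1 to 12 rows; each row is the pose to reach, as a shift and turn from the pose commanded when the call began, along the tool's axes at that moment, turning the shorter way round; what a row does not reach only later rows make up. A row lasts 1/8 s, in which the tool goes at most 62.5 mm and 10.7 degrees, less where a joint would pass 70% of its speed; a pose out of reach is approached as far as the arm can. A call with a number of a shift or a turn outside -1 to 1 is refused whole. A call with a gripper value outside its range is refused whole. "fingers" is the opening, from -1 (shut) to 1 (fully open), set as the call begins (left out, the last holds). The fingers move at their own pace and stop on an object; "newtons" is the grip in N (left out, the last holds). Time passes only in rows, so rows that repeat a pose let the fingers close. It gives the time, the measured TCP pose, the force, the opening and the grip force at its end, in the units of the state.
- robot.observe(): the state, without advancing time (a new reading comes with each control period).
- robot.read_camera(name): name is "side" or "top"; returns a dict with "image" (420x560x3 uint8, red, green, blue), "range_z" (420x560 float32, m along the optical axis (not along the pixel's ray), 0 where there is no reading), "vfov" (degrees; the focal length in pixels is half the picture's height over the tangent of half this angle, whatever the lens; pixels are square), "cx", "cy" (the principal point, pixels), "k1" (the pictures are not rectified: a ray, as slopes to the right and down, at radius r is drawn at 1 + k1 r^2 times it, then the intrinsics apply), "extrinsics" (4x4, takes a point from camera to world coordinates). Camera axes: x right, y up, looking along -z (the intrinsics and any distortion apply to the point x, -y, -z); pixel columns grow to the right and rows downward; lengths in m; the calibration is good to about 2 mm. A picture is of the moment at which its call begins.
- robot.hand_in(): hands the job in; it is judged then, once.
The state is a dict: "time": time; "qpos": joint angles; "qvel": joint speeds; "joint_efforts": joint torques, N m; "tool_pos": TCP position; "tool_rot": TCP orientation; "contact_force": force on the tool from outside, world axes, zero at the start; "torque": the same for the moment, N m; "opening": finger opening in m; "grip_force": force on a finger pad.
Only numpy, scipy, OpenCV 4.12 (cv2) and the standard library are available. Lean on these libraries where they do the work, as an engineer would, in place of code of your own. Each camera call takes 0.05 s, during which the arm holds its last target. There are 200 camera calls.

## Working session

There is one attempt and no reset: what is moved stays moved. The work goes in short steps, Python scripts to look and compute and a tool call to move; the robot and the scene stay as the last step left them, time stands still between calls to the robot, and variables do not carry over. Pictures are saved under pics/ and viewed, at most 10 in all, crops included, and the job is handed in when it is done.

Besides the shell and the picture viewer there is one more tool, called after "Emit:" by a JSON object that holds its "api" and its "payload". move_arm: Moves the arm, as the interface text tells. Shifts and turns lie within -1 to 1; 1 stands for 0.1 m of shift or pi rad of turn. Its arguments: {"type":"object","properties":{"motion":{"type":"array"},"fingers":{"type":"number"},"newtons":{"type":"number"}},"required":["motion"]}

```bash
mkdir -p pics
cat > h.py <<'E'
import numpy as np, cv2
from cell import robot
def cam(n):
    c=robot.read_camera(n); h,w=c["image"].shape[:2]; f=h/2/np.tan(np.radians(c["vfov"])/2)
    v,u=np.mgrid[:h,:w]; c["f"]=f
    x=(u-c["cx"])/f; y=(v-c["cy"])/f; X,Y=x.copy(),y.copy()
    for _ in range(10):
        s=1+c["k1"]*(X*X+Y*Y); X,Y=x/s,y/s
    c["ray"]=np.stack([X,-Y,-np.ones_like(X)],-1)
    E=c["extrinsics"]; p=c["ray"]*c["range_z"][...,None]
    c["pts"]=p@E[:3,:3].T+E[:3,3]; c["pts"][c["range_z"]==0]=np.nan
    return c
def onplane(c,u,v,z):
    E=c["extrinsics"]; r=cv2.remap(c["ray"].astype(np.float32),np.float32([[u]]),np.float32([[v]]),cv2.INTER_LINEAR)[0,0]
    d=E[:3,:3]@r; o=E[:3,3]; return o+d*(z-o[2])/d[2]
def save(c,n): cv2.imwrite("pics/"+n,c["image"][...,::-1])
E
python3 - <<'E'
from h import *
for n in("top","side"):
    c=cam(n); save(c,n+"1.png"); print(n,c["extrinsics"].round(3).tolist(),c["f"],c["k1"])
    np.save(n+"1.npy",c["pts"])
print(robot.observe())
E
```

```text
top [[0.021, 0.977, -0.212, 0.235], [-1.0, 0.019, -0.012, -0.04], [-0.007, 0.212, 0.977, 1.172], [0.0, 0.0, 0.0, 1.0]] 506.29286624748846 -0.17463069640408008
side [[0.966, 0.168, -0.198, 0.308], [-0.259, 0.56, -0.787, -0.718], [-0.021, 0.812, 0.584, 0.66], [0.0, 0.0, 0.0, 1.0]] 384.8136212684889 -0.005899109102625426
{'time': 0.1, 'qpos': array([ 1.02403867e+00,  3.42628862e-01,  1.52490113e+00, -1.19771072e-05,
        1.27539087e+00, -1.45966633e-01]), 'qvel': array([-1.47603771e-03, -9.01933043e-04, -3.28476701e-03, -4.65726401e-05,
       -5.76698732e-04, -4.24479308e-04]), 'joint_efforts': array([ 1.55096455e-03, -4.32004952e+01, -2.44695264e+01,  7.18668918e-02,
        5.25933481e-02, -1.52451321e-05]), 'tool_pos': array([0.20460904, 0.48310562, 0.22613412]), 'tool_rot': array([-3.14027690e+00, -1.81855417e-04,  2.74080501e+00]), 'contact_force': array([-1.73305551,  0.4074357 , -0.13739123]), 'torque': array([ 0.03948575, -0.01524698, -0.02339278]), 'grip_force': 0.0, 'opening': 0.09178022924456423}
```

View pics/top1.png

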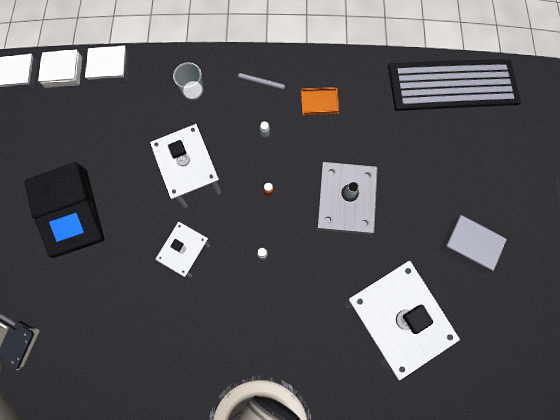

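View pics/side1.png

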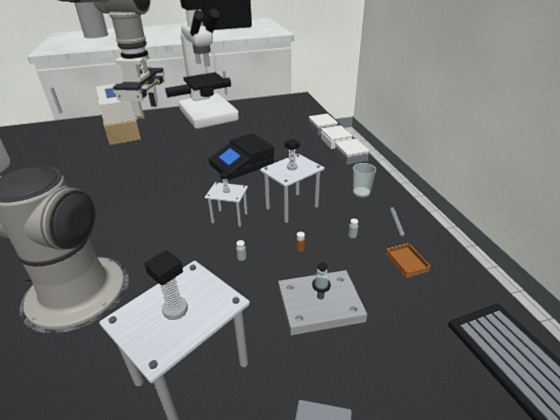

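The top view shows three candidate frames: plates centred at about (184,160), (182,249) and (404,320). The base is at (348,198) and the small vials at (264,128), (268,188) and (262,253). I'll measure plate size and height to pick the right frame.

Run:
```python
from h import *
c=cam("top"); P=c["pts"]; hsv=cv2.cvtColor(c["image"],cv2.COLOR_RGB2HSV)
def rect(name,box,zlo,zhi):
    x0,y0,x1,y1=box; m=np.zeros(P.shape[:2],bool); m[y0:y1,x0:x1]=True
    m&=(P[...,2]>zlo)&(P[...,2]<zhi)
    q=P[m]; z=np.median(q[:,2]); q=q[abs(q[:,2]-z)<.006]
    r=cv2.minAreaRect((q[:,:2]*1000).astype(np.float32)); print(name,len(q),"z",z.round(4),"c,size,ang",np.round(r[0],1),np.round(r[1],1),round(r[2],1))
    return z
rect("A",(140,115,230,205),.08,.17)
rect("B",(145,215,215,285),.04,.17)
rect("C",(340,255,470,390),.08,.3)
rect("base",(310,155,385,240),.015,.035)
def head(name,box,zlo):
    x0,y0,x1,y1=box; q=P[y0:y1,x0:x1].reshape(-1,3); q=q[q[:,2]>zlo]; z=np.nanmedian(q[:,2]); q=q[abs(q[:,2]-z)<.006]
    r=cv2.minAreaRect((q[:,:2]*1000).astype(np.float32)); print(name,len(q),z.round(4),np.round(r[0],1),np.round(r[1],1),round(r[2],1))
head("hA",(160,135,200,175),.18); head("hB",(160,230,200,265),.11); head("hC",(380,290,440,345),.25)
head("stopper",(335,175,365,205),.075)
for n,b in(("va",(255,118,275,138)),("vb",(258,178,278,198)),("vc",(252,243,272,263))): head(n,b,.03)
img=c["image"][105:295,130:250]; cv2.imwrite("pics/crop.png",cv2.resize(img,None,fx=3,fy=3)[...,::-1])
```

```text
A 2717 z 0.1349 c,size,ang [574.4 177.4] [142.4 111.5] 23.9
B 1383 z 0.0935 c,size,ang [387.  177.8] [78.1 96.2] 61.1
C 6242 z 0.1788 c,size,ang [ 243.8 -282.2] [187.4 148.5] 32.5
base 3272 z 0.0243 c,size,ang [ 527.7 -191.9] [131.8 162.1] 86.2
hA 224 0.2143 [572.4 177.3] [31.4 30.2] 24.4
hB 109 0.1477 [386.6 178. ] [21.8 21. ] 60.5
hC 508 0.2842 [ 243.8 -282.3] [40.  41.1] 33.8
stopper 17 0.104 [ 523.2 -187.6] [19.3  7.6] 48.5
va 41 0.0468 [690.1   9.1] [15.5 16.6] 2.5
vb 55 0.0484 [540.4  -4.2] [17.6 16.9] 50.8
vc 57 0.0483 [389.5   5.4] [18.1 15.7] 2.4
```

View pics/crop.png

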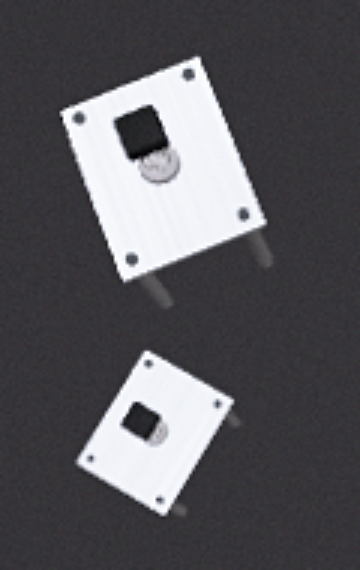

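Plate A at (184,160) measures 142x111 mm with its top at z=0.135 and its head at z=0.214, so it matches the given 140x110 mm. B is 96x78 mm and C is 187x148 mm, so both are look-alikes. The crop confirms A: square head, 4 corner posts. Next I'll refine its pose and the base's from post and socket circles.

```bash
cat >> h.py <<'E'
def blobs(c,box,z,thr,n=4,lo=5,hi=140,guess=None):
    """dark round marks on a bright face at height z -> world points"""
    x0,y0,x1,y1=box; k=4
    g=cv2.cvtColor(c["image"],cv2.COLOR_RGB2GRAY)[y0:y1,x0:x1]; g=cv2.resize(g,None,fx=k,fy=k,interpolation=cv2.INTER_CUBIC)
    _,l,s,ct=cv2.connectedComponentsWithStats((g<thr).astype(np.uint8)); out=[]
    for i in range(1,len(s)):
        a=s[i,4]/k/k
        if lo<a<hi:
            u,v=(ct[i]+.5)/k-.5+[x0,y0]; out.append((round(u,2),round(v,2),round(a,1),*onplane(c,u,v,z)[:2].round(4)))
    return out
def fit(p):
    """pose of the 116x86 hole pattern through 4 points: centre, yaw of long axis (deg)"""
    p=np.array(p); r=cv2.minAreaRect((p*1000).astype(np.float32)); w,h=r[1]; 
    return p.mean(0), (r[2] if w>h else r[2]-90), r[1]
E
python3 - <<'E'
from h import *
c=cam("top")
for t in(110,150):
    print("A",*blobs(c,(145,120,222,200),.134,t),sep="\n ")
for t in(70,90,110):print("base",*blobs(c,(316,160,380,236),.024,t),sep="\n ")
print(c["image"][198,325:375].mean(-1).astype(int))
s=cam("side")
for t in(80,100,120):print("side base",*blobs(s,(276,266,368,332),.024,t),sep="\n ")
print("side A",*blobs(s,(262,152,326,188),.134,130),sep="\n ")
E
```

```text
A
 (np.float64(192.4), np.float64(129.3), np.float64(8.9), np.float64(0.6455), np.float64(0.1619))
 (np.float64(155.88), np.float64(143.92), np.float64(8.2), np.float64(0.6107), np.float64(0.241))
 (np.float64(210.82), np.float64(176.08), np.float64(7.5), np.float64(0.5388), np.float64(0.1152))
 (np.float64(173.48), np.float64(191.05), np.float64(9.0), np.float64(0.5043), np.float64(0.194))
A
 (np.float64(192.39), np.float64(129.33), np.float64(12.1), np.float64(0.6455), np.float64(0.1619))
 (np.float64(155.85), np.float64(143.9), np.float64(11.8), np.float64(0.6107), np.float64(0.2411))
 (np.float64(185.06), np.float64(163.8), np.float64(12.1), np.float64(0.5656), np.float64(0.1728))
 (np.float64(210.79), np.float64(176.02), np.float64(10.9), np.float64(0.5389), np.float64(0.1153))
 (np.float64(173.48), np.float64(191.0), np.float64(12.6), np.float64(0.5045), np.float64(0.194))
base
 (np.float64(352.82), np.float64(186.33), np.float64(63.5), np.float64(0.5523), np.float64(-0.2042))
 (np.float64(347.7), np.float64(195.0), np.float64(80.8), np.float64(0.531), np.float64(-0.1918))
base
[... 840 characters left out ...]
 (np.float64(301.12), np.float64(317.63), np.float64(5.8), np.float64(0.4726), np.float64(-0.2344))
side A
 (np.float64(291.36), np.float64(155.41), np.float64(5.3), np.float64(0.5961), np.float64(0.2478))
 (np.float64(291.35), np.float64(160.51), np.float64(5.7), np.float64(0.5871), np.float64(0.218))
 (np.float64(288.85), np.float64(168.02), np.float64(5.4), np.float64(0.568), np.float64(0.1783))
 (np.float64(263.47), np.float64(180.15), np.float64(60.3), np.float64(0.4859), np.float64(0.1359))
 (np.float64(273.71), np.float64(183.13), np.float64(125.4), np.float64(0.5081), np.float64(0.1136))
 (np.float64(292.85), np.float64(185.08), np.float64(41.3), np.float64(0.5529), np.float64(0.09))
```

Emit:
{"api": "move_arm", "payload": {"motion": [[0,0,-0.3,0,0,0],[0,0,-0.6,0,0,0]], "fingers": 1, "newtons": 40}}

```text
time: 0.5
tool_pos: [0.2047, 0.4832, 0.2871]
tool_rot: [-3.141, -0.0, 2.741]
contact_force: [0.6, 0.2, -0.0]
opening: 0.0918
grip_force: 0.0
```

Emit:
{"api": "move_arm", "payload": {"motion": [[-0.25,-0.25,0,0,0,0.055],[-0.5,-0.5,0,0,0,0.11],[-0.8,-0.8,0,0,0,0.165],[-1,-1,0,0,0,0.22],[-1,-1,0,0,0,0.2405]]}}

```text
time: 1.12
tool_pos: [0.2584, 0.3508, 0.2869]
tool_rot: [3.141, 0.0, 1.979]
contact_force: [0.5, 0.8, 0.9]
opening: 0.0916
grip_force: 0.0
```

Emit:
{"api": "move_arm", "payload": {"motion": [[-0.4,0.3,0,0,0,0],[-0.956,0.731,0,0,0,0]]}}

```text
time: 1.38
tool_pos: [0.3569, 0.2978, 0.287]
tool_rot: [3.141, -0.001, 1.988]
contact_force: [-0.0, 0.6, 0.2]
opening: 0.092
grip_force: 0.0
```

Emit:
{"api": "move_arm", "payload": {"motion": [[-0.45,0.35,0,0,0,0],[-0.956,0.731,0,0,0,0]]}}

```text
time: 1.62
tool_pos: [0.4624, 0.2394, 0.2868]
tool_rot: [3.141, -0.0, 1.986]
contact_force: [-0.6, 0.6, -0.7]
opening: 0.0918
grip_force: 0.0
```

Emit:
{"api": "move_arm", "payload": {"motion": [[-0.45,0.35,0,0,0,0],[-0.956,0.731,0,0,0,0],[-0.956,0.731,0,0,0,0],[-0.956,0.731,0,0,0,0]]}}

```text
time: 2.12
tool_pos: [0.5662, 0.1822, 0.2862]
tool_rot: [-3.14, -0.001, 1.985]
contact_force: [0.9, -0.1, 0.5]
opening: 0.0918
grip_force: 0.0
```

Emit:
{"api": "move_arm", "payload": {"motion": [[-0.072,0.054,0,0,0,0],[-0.072,0.054,0.35,0,0,0],[-0.072,0.054,0.7,0,0,0],[-0.072,0.054,1,0,0,0],[-0.072,0.054,1,0,0,0]]}}

```text
time: 2.75
tool_pos: [0.5727, 0.1782, 0.1851]
tool_rot: [-3.137, -0.001, 1.987]
contact_force: [-1.0, -0.5, 1.0]
opening: 0.0917
grip_force: 0.0
```

Run:
```python
from h import *
c=cam("top"); o=robot.observe(); print(o["tool_pos"],o["tool_rot"],o["contact_force"])
s=cam("side"); a=cv2.resize(s["image"][110:240,210:370],None,fx=4,fy=4); cv2.imwrite("pics/g.png",a[...,::-1])
```

```text
[0.57388938 0.17838758 0.18703217] [-3.14097643e+00 -2.45550397e-04  1.98632845e+00] [ 0.42086461 -0.06956792  0.17166714]
```

View pics/g.png

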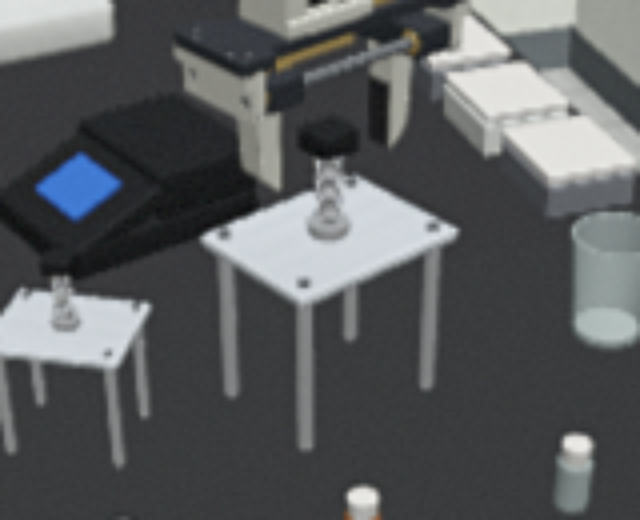

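The enlarged crop shows the open fingers either side of the head, which is at (328,140). Closing now, gently first and then firmly, and lifting slightly.

Emit:
{"api": "move_arm", "payload": {"motion": [[0,0,0,0,0,0],[0,0,0,0,0,0],[0,0,0,0,0,0],[0,0,0,0,0,0],[0,0,0,0,0,0],[0,0,0,0,0,0],[0,0,0,0,0,0],[0,0,0,0,0,0]], "fingers": -1, "newtons": 40}}

```text
time: 3.85
tool_pos: [0.5744, 0.1779, 0.1867]
tool_rot: [3.141, -0.0, 1.985]
contact_force: [0.6, 0.7, -0.1]
opening: 0.0298
grip_force: 40.0
```

Emit:
{"api": "move_arm", "payload": {"motion": [[0,0,-0.03,0,0,0],[0,0,-0.1,0,0,0],[0,0,-0.2,0,0,0],[0,0,-0.2,0,0,0]]}}

```text
time: 4.35
tool_pos: [0.5749, 0.1779, 0.208]
tool_rot: [3.139, 0.001, 1.985]
contact_force: [-0.2, -0.1, -5.8]
opening: 0.0299
grip_force: 40.0
```

Emit:
{"api": "move_arm", "payload": {"motion": [[0,0,-0.15,0,0,0],[0,0,-0.4,0,0,0],[0,0,-0.65,0,0,0],[0,0,-0.9,0,0,0],[0,0,-1,0,0,0]]}}

```text
time: 4.97
tool_pos: [0.5748, 0.1779, 0.3091]
tool_rot: [3.138, 0.001, 1.985]
contact_force: [0.1, 0.9, -5.0]
opening: 0.0295
grip_force: 40.0
```

Emit:
{"api": "move_arm", "payload": {"motion": [[-0.1,-0.06,-0.1,0,0,0],[-0.3,-0.18,-0.2,0,0,0],[-0.55,-0.33,-0.3,0,0,0],[-0.8,-0.48,-0.3,0,0,0]]}}

```text
time: 5.48
tool_pos: [0.5623, 0.0837, 0.3371]
tool_rot: [3.141, 0.0, 1.985]
contact_force: [-0.5, 0.4, -6.3]
opening: 0.0298
grip_force: 40.0
```

Emit:
{"api": "move_arm", "payload": {"motion": [[-0.25,-0.15,0,0,0,0],[-0.55,-0.33,0,0,0,0],[-0.8,-0.48,0,0,0,0]]}}

```text
time: 5.85
tool_pos: [0.55, -0.0092, 0.3362]
tool_rot: [-3.14, -0.0, 1.984]
contact_force: [0.3, 0.8, -4.7]
opening: 0.0298
grip_force: 40.0
```

Emit:
{"api": "move_arm", "payload": {"motion": [[-0.25,-0.15,0,0,0,0],[-0.55,-0.33,0,0,0,0],[-0.8,-0.48,0,0,0,0]]}}

```text
time: 6.22
tool_pos: [0.5382, -0.1016, 0.3362]
tool_rot: [-3.14, -0.001, 1.984]
contact_force: [-1.0, -0.3, -6.1]
opening: 0.0299
grip_force: 40.0
```

Emit:
{"api": "move_arm", "payload": {"motion": [[-0.25,-0.15,0,0,0,0.02],[-0.5,-0.3,0,0,0,0.06],[-0.7,-0.42,0,0,0,0.1],[-0.8,-0.48,0,0,0,0.14],[-0.8,-0.48,0,0,0,0.1539],[-0.8,-0.48,0,0,0,0.1539],[-0.8,-0.48,0,0,0,0.1539]]}}

```text
time: 7.1
tool_pos: [0.5271, -0.1925, 0.3365]
tool_rot: [-3.141, -0.0, 1.503]
contact_force: [0.7, 0.4, -5.0]
opening: 0.0295
grip_force: 40.0
```

Run:
```python
from h import *
c=cam("top"); save(c,"t2.png"); s=cam("side"); save(s,"s2.png"); o=robot.observe(); print(o["time"],o["tool_pos"],o["tool_rot"],o["contact_force"],o["opening"])
cv2.imwrite("pics/ts.png",np.hstack([cv2.resize(c["image"][100:300,250:450],(400,400)),cv2.resize(s["image"][150:350,220:420],(400,400))])[...,::-1])
```

```text
7.2 [ 0.52728905 -0.19228076  0.3366249 ] [-3.14134591e+00 -1.65698190e-04  1.50256422e+00] [ 0.32237455 -0.8785098  -4.97535276] 0.029854333445509685
```

View pics/ts.png

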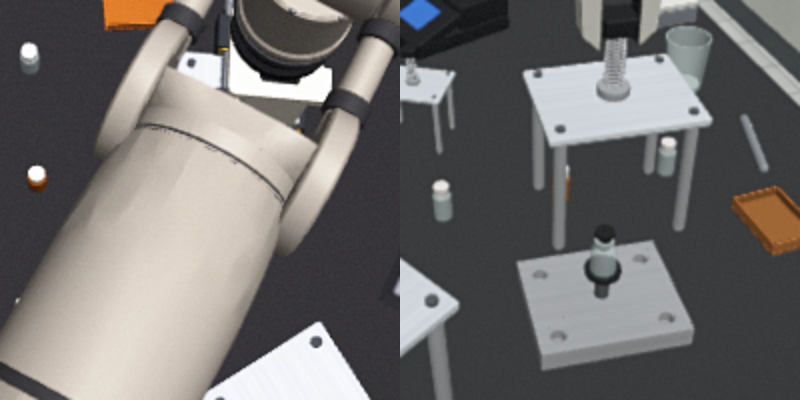

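```bash
cat >> h.py <<'E'
def face(c,box,z,tol=.004):
    """four-line fit of a flat face at height z (depth mask, edges onto the plane) -> centre, yaw deg, size"""
    x0,y0,x1,y1=box; m=np.zeros(c["pts"].shape[:2],np.uint8)
    m[y0:y1,x0:x1]=(abs(c["pts"][y0:y1,x0:x1,2]-z)<tol)&(c["image"][y0:y1,x0:x1].mean(-1)>90)
    m=cv2.morphologyEx(m,cv2.MORPH_CLOSE,np.ones((3,3)))
    k=max(cv2.findContours(m,cv2.RETR_EXTERNAL,cv2.CHAIN_APPROX_NONE)[0],key=cv2.contourArea)[:,0]
    p=np.array([onplane(c,u,v,z)[:2] for u,v in k])*1000
    r=cv2.minAreaRect(p.astype(np.float32)); a=np.radians(r[2] if r[1][0]>r[1][1] else r[2]-90); R=np.array([[np.cos(a),np.sin(a)],[-np.sin(a),np.cos(a)]])
    q=(p-r[0])@R.T; L=max(r[1])/2; S=min(r[1])/2; out=[]; ang=[]
    for ax,h in((0,L),(1,S)):
        for s in(-1,1):
            t=q[(abs(q[:,ax]-s*h)<5)&(abs(q[:,1-ax])<.8*(S if ax==0 else L))]
            vx,vy,X,Y=cv2.fitLine(t.astype(np.float32),cv2.DIST_HUBER,0,.01,.01)[:,0]
            d=np.array([vx,vy]); sl=d[ax]/d[1-ax]; out.append([X,Y][ax]-sl*[X,Y][1-ax]); ang.append(-sl if ax==0 else sl)
    cen=np.array(r[0])+R.T@[(out[0]+out[1])/2,(out[2]+out[3])/2]
    return cen.round(1),round(np.degrees(a+np.mean(ang)),2),np.round([out[1]-out[0],out[3]-out[2]],1),np.degrees(ang).round(1)
E
python3 - <<'E'
from h import *
s=cam("side")
q=s["pts"][180:220,280:375].reshape(-1,3); q=q[(q[:,2]>.26)&(q[:,2]<.3)]; print("plate z",np.median(q[:,2]),len(q))
A=np.c_[q[:,:2]-q[:,:2].mean(0),np.ones(len(q))]; print("plane slope",np.linalg.lstsq(A,q[:,2],rcond=None)[0])
zp=.284
print("plate",face(s,(275,170,380,225),zp,.008)); print("base",face(s,(272,260,372,335),.024))
print("posts",*blobs(s,(284,178,374,218),zp,130,lo=3),sep="\n ")
t=dict(s); import cv2
b=cv2.imread("pics/top1.png")[...,::-1]
c=cam("top"); c["image"]=b; c["pts"]=np.load("top1.npy")
print("top base",face(c,(310,155,385,240),.024)); print("top A",face(c,(140,115,230,205),.134))
b=cv2.imread("pics/side1.png")[...,::-1]; s["image"]=b; s["pts"]=np.load("side1.npy")
print("side0 base",face(s,(272,260,372,335),.024)); print("side0 A",face(s,(255,148,330,190),.134,.006))
E
```

```text
plate z 0.2847815057766915 2886
plane slope [-0.00554436  0.02191726  0.2847743 ]
plate (array([ 526.3, -197.3]), np.float64(-3.95), array([139.4, 114.4], dtype=float32), array([-0. ,  0.4,  0. , -0.2], dtype=float32))
base (array([ 528.8, -193.4]), np.float64(-4.11), array([158.9, 131.8], dtype=float32), array([-0. , -0.1, -0.1,  0. ], dtype=float32))
posts
 (np.float64(334.91), np.float64(177.88), np.float64(3.9), np.float64(0.5663), np.float64(-0.1389))
 (np.float64(349.21), np.float64(179.2), np.float64(10.6), np.float64(0.5901), np.float64(-0.1512))
 (np.float64(371.18), np.float64(190.56), np.float64(115.0), np.float64(0.6116), np.float64(-0.1989))
 (np.float64(324.9), np.float64(197.41), np.float64(33.4), np.float64(0.5249), np.float64(-0.1957))
 (np.float64(286.48), np.float64(209.35), np.float64(105.6), np.float64(0.4504), np.float64(-0.2109))
 (np.float64(366.54), np.float64(205.07), np.float64(13.7), np.float64(0.5839), np.float64(-0.2379))
 (np.float64(299.71), np.float64(214.11), np.float64(14.1), np.float64(0.4676), np.float64(-0.2302))
 (np.float64(370.81), np.float64(215.11), np.float64(26.2), np.float64(0.578), np.float64(-0.2662))
 (np.float64(355.85), np.float64(216.13), np.float64(58.9), np.float64(0.5535), np.float64(-0.2617))
top base (array([ 527.5, -191.1]), np.float64(-3.67), array([159.1, 127.9], dtype=float32), array([-0.3,  0.3,  1.3, -0.2], dtype=float32))
top A (array([573.5, 177.2]), np.float64(23.55), array([138.4, 108. ], dtype=float32), array([ 0.2,  0.2, -0.3, -0.3], dtype=float32))
side0 base (array([ 528.9, -193.1]), np.float64(-4.0), array([158.8, 131.2], dtype=float32), array([ 0.3, -0.1,  0.1,  0.1], dtype=float32))
side0 A (array([574.5, 173.3]), np.float64(23.73), array([142.2, 112.9], dtype=float32), array([0.1, 0.1, 0.4, 0.3], dtype=float32))
```

Run:
```python
from h import *
def slope(P,box,z,tol):
    x0,y0,x1,y1=box; q=P[y0:y1,x0:x1].reshape(-1,3); q=q[abs(q[:,2]-z)<tol]
    for _ in range(4):
        A=np.c_[q[:,:2]-q[:,:2].mean(0),np.ones(len(q))]; k=np.linalg.lstsq(A,q[:,2],rcond=None)[0]; q=q[abs(A@k-q[:,2])<.003]
    return k.round(4),len(q)
s=cam("side"); P0=np.load("side1.npy")
print("now plate",slope(s["pts"],(275,170,380,225),.2845,.006)); print("base",slope(s["pts"],(272,260,372,335),.024,.006)); print("A at start",slope(P0,(255,148,330,190),.134,.006))
cv2.imwrite("pics/z.png",cv2.resize(s["image"][170:345,270:385],None,fx=4,fy=3.4,interpolation=cv2.INTER_CUBIC)[...,::-1])
```

```text
now plate (array([0.0016, 0.0052, 0.2848]), 2598)
base (array([0.0016, 0.0019, 0.0249]), 3060)
A at start (array([-0.0005,  0.003 ,  0.1352]), 918)
```

View pics/z.png

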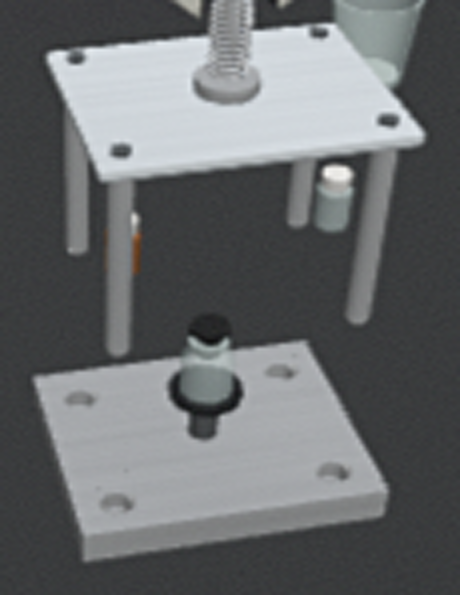

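The crop shows the frame level above the base, with sockets at about (80,398), (281,372), (116,502) and (334,471). I'll lower to about 25 mm above the base top and compare feet with sockets there.

Emit:
{"api": "move_arm", "payload": {"motion": [[0,0,0.15,0,0,0],[0,0,0.4,0,0,0],[0,0,0.65,0,0,0],[0,0,0.9,0,0,0],[0,0,1,0,0,0],[0,0,1,0,0,0]]}}

```text
time: 8.1
tool_pos: [0.5274, -0.1923, 0.2366]
tool_rot: [-3.141, -0.0, 1.502]
contact_force: [0.5, -0.5, -3.5]
opening: 0.0296
grip_force: 40.0
```

Run:
```python
from h import *
s=cam("side"); o=robot.observe(); print(o["time"],o["tool_pos"],o["contact_force"])
for n,L,z in(("sockets",[(80,398),(281,372),(116,502),(334,471)],.024),("posts before",[(76,57),(318,32),(120,150),(388,120)],.2846)):
    p=np.array([onplane(s,270+x/4-.4,170+y/3.4-.4,z)[:2] for x,y in L]); print(n,p.round(4).tolist(),fit(p))
cv2.imwrite("pics/y.png",cv2.resize(s["image"][225:345,270:385],None,fx=5,fy=5,interpolation=cv2.INTER_CUBIC)[...,::-1])
```

```text
8.15 [ 0.52775839 -0.19250253  0.2373767 ] [ 0.3181079  -0.34653115 -4.55210708]
sockets [[0.4741, -0.1464], [0.5898, -0.1557], [0.4679, -0.2321], [0.5841, -0.2409]] (array([ 0.52897565, -0.19378063]), -4.350715637207031, (85.9105224609375, 116.9391098022461))
posts before [[0.474, -0.1433], [0.5897, -0.1514], [0.4675, -0.2299], [0.5838, -0.2383]] (array([ 0.52873661, -0.19071944]), -4.140632629394531, (87.08819580078125, 116.54717254638672))
```

View pics/y.png

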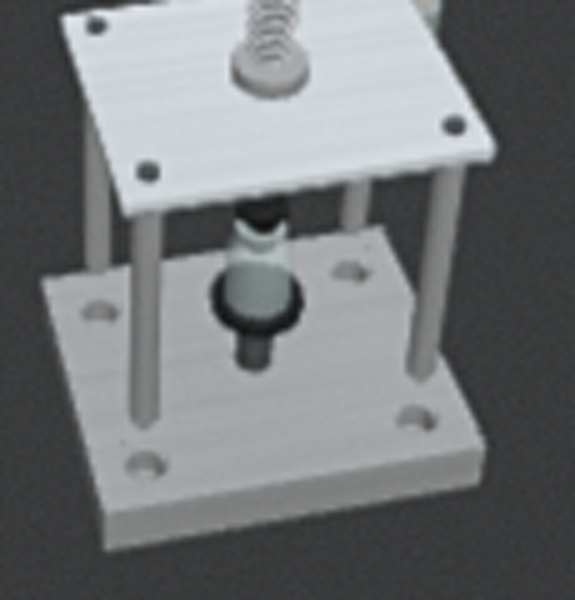

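Run:
```python
from h import *
s=cam("side"); zf=robot.observe()["tool_pos"][2]-.1865; print(zf)
g=lambda x,y,z: onplane(s,270+x/5-.4,225+y/5-.4,z)[:2]
sock=np.array([g(*p,.024) for p in[(100,311),(350,271),(146,465),(417,419)]]); print("sock",sock.round(4).tolist(),sock.mean(0))
# lowest point of foot = near edge; centre lies r further away from the camera
E=s["extrinsics"][:3,3]
for p,i in(((97,271),0),((145,429),2),((422,381),3)):
    q=g(*p,zf); d=q-E[:2]; d/=np.linalg.norm(d)
    print("foot-socket, r=4:",(q+.004*d-sock[i]).round(4))
pl=[(96,25),(148,171),(454,125)]; q=np.array([g(*p,zf+.134) for p in pl]); print("plate mark centre",(q[0]+q[2])/2, q.round(4).tolist())
```

```text
0.051318759807431974
sock [[0.4739, -0.1468], [0.5894, -0.155], [0.4681, -0.233], [0.5837, -0.2416]] [ 0.5287823  -0.19411319]
foot-socket, r=4: [-0.0007  0.0021]
foot-socket, r=4: [-0.0007 -0.    ]
foot-socket, r=4: [0.0001 0.0005]
plate mark centre [ 0.52814357 -0.19252851] [[0.4733, -0.1455], [0.4675, -0.2316], [0.583, -0.2396]]
```

Emit:
{"api": "move_arm", "payload": {"motion": [[-0.01,0.005,0.08,0,0,0],[-0.01,0.005,0.16,0,0,0],[-0.01,0.005,0.22,0,0,0],[-0.01,0.005,0.26,0,0,0],[-0.01,0.005,0.28,0,0,0],[-0.01,0.005,0.3,0,0,0],[-0.01,0.005,0.3,0,0,0]]}}

```text
time: 9.07
tool_pos: [0.5279, -0.1933, 0.2067]
tool_rot: [3.142, -0.0, 1.502]
contact_force: [-0.4, 0.5, -5.1]
opening: 0.0299
grip_force: 40.0
```

No contact force with the feet about 4 mm inside the sockets. I'll continue down slowly.

Emit:
{"api": "move_arm", "payload": {"motion": [[0,0,0.02,0,0,0],[0,0,0.04,0,0,0],[0,0,0.06,0,0,0],[0,0,0.08,0,0,0],[0,0,0.1,0,0,0],[0,0,0.1,0,0,0]]}}

```text
time: 9.82
tool_pos: [0.5278, -0.1934, 0.1965]
tool_rot: [-3.141, -0.0, 1.502]
contact_force: [-0.5, 0.8, -4.4]
opening: 0.0297
grip_force: 40.0
```

Emit:
{"api": "move_arm", "payload": {"motion": [[0,0,0.01,0,0,0],[0,0,0.015,0,0,0],[0,0,0.02,0,0,0],[0,0,0.02,0,0,0]]}}

```text
time: 10.32
tool_pos: [0.5279, -0.1934, 0.1949]
tool_rot: [3.141, -0.0, 1.502]
contact_force: [-0.1, 1.3, -2.9]
opening: 0.0296
grip_force: 40.0
```

Emit:
{"api": "move_arm", "payload": {"motion": [[0,0,0.005,0,0,0],[0,0,0.01,0,0,0],[0,0,0.01,0,0,0]]}}

```text
time: 10.7
tool_pos: [0.528, -0.1934, 0.1941]
tool_rot: [3.141, 0.0, 1.502]
contact_force: [-1.2, 2.0, 1.4]
opening: 0.0296
grip_force: 40.0
```

The force rises from −5 N to +1.4 N right at seat height (feet ≈ 8 mm). Releasing and rising.

Emit:
{"api": "move_arm", "payload": {"motion": [[0,0,0,0,0,0],[0,0,0,0,0,0],[0,0,0,0,0,0],[0,0,0,0,0,0],[0,0,0,0,0,0],[0,0,0,0,0,0]], "fingers": 1}}

```text
time: 11.45
tool_pos: [0.5279, -0.1934, 0.1937]
tool_rot: [3.142, -0.0, 1.502]
contact_force: [-0.1, -0.4, 0.6]
opening: 0.0853
grip_force: 0.0
```

Emit:
{"api": "move_arm", "payload": {"motion": [[0,0,-0.3,0,0,0],[0,0,-0.6,0,0,0],[0,0,-0.6,0,0,0]]}}

```text
time: 11.82
tool_pos: [0.5289, -0.1939, 0.2561]
tool_rot: [3.137, 0.002, 1.502]
contact_force: [0.3, 1.0, -0.9]
opening: 0.0917
grip_force: 0.0
```

Run:
```python
from h import *
s=cam("side"); o=robot.observe(); print(o["time"],o["tool_pos"],o["tool_rot"],o["contact_force"],o["opening"])
P=s["pts"][235:300,270:385].reshape(-1,3)
q=P[(abs(P[:,2]-.1425)<.008)]; print("plate z",np.median(q[:,2]),len(q))
A=np.c_[q[:,:2]-q[:,:2].mean(0),np.ones(len(q))]; print(np.linalg.lstsq(A,q[:,2],rcond=None)[0])
q=s["pts"][170:260,290:350].reshape(-1,3); q=q[(q[:,2]>.212)&(q[:,2]<.23)]; print("head",len(q),np.median(q,0))
cv2.imwrite("pics/w.png",cv2.resize(s["image"][180:345,260:395],None,fx=3.5,fy=3.5,interpolation=cv2.INTER_CUBIC)[...,::-1])
```

```text
11.875 [ 0.52814341 -0.19355837  0.25432159] [3.13984260e+00 6.99864197e-04 1.50180255e+00] [-0.67834538 -0.3139961  -0.6822815 ] 0.09184756690593605
plate z 0.14285886558393346 2664
[0.00280897 0.01035056 0.14277448]
head 233 [ 0.52548673 -0.20070672  0.22226713]
```

View pics/w.png

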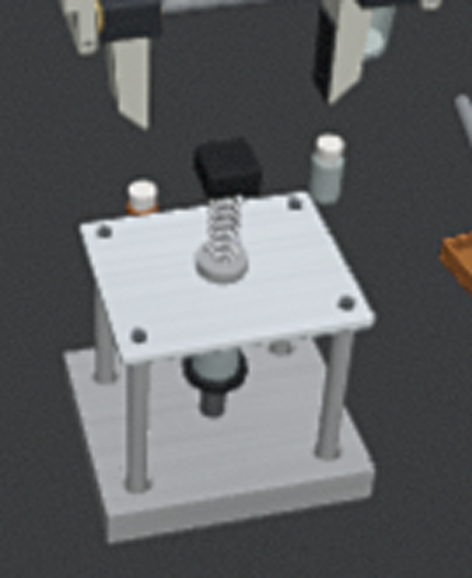

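The crop shows the frame seated, posts in the sockets and head free at (228,168). The measured plate top at 0.1428 agrees with seating at 8 mm. Shutting the fingers and approaching the head top.

Emit:
{"api": "move_arm", "payload": {"motion": [[0,0,0,0,0,0],[0,0,0,0,0,0],[0,0,0,0,0,0],[0,0,0,0,0,0],[0,0,0.05,0,0,0],[0,0,0.1,0,0,0],[0,0,0.2,0,0,0],[0,0,0.28,0,0,0],[0,0,0.28,0,0,0]], "fingers": -1, "newtons": 10}}

```text
time: 13.0
tool_pos: [0.5274, -0.1932, 0.2247]
tool_rot: [-3.14, -0.001, 1.502]
contact_force: [-0.1, 0.7, -0.6]
opening: 0.0063
grip_force: 0.0
```

Emit:
{"api": "move_arm", "payload": {"motion": [[0,0,0.03,0,0,0],[0,0,0.06,0,0,0],[0,0,0.09,0,0,0],[0,0,0.09,0,0,0]]}}

```text
time: 13.5
tool_pos: [0.528, -0.1935, 0.2169]
tool_rot: [3.141, 0.0, 1.502]
contact_force: [1.0, 0.1, 1.9]
opening: 0.0004
grip_force: 1.0
```

Emit:
{"api": "move_arm", "payload": {"motion": [[0,0,0.02,0,0,0],[0,0,0.04,0,0,0],[0,0,0.04,0,0,0]]}}

```text
time: 13.88
tool_pos: [0.5281, -0.1935, 0.2134]
tool_rot: [3.14, 0.0, 1.502]
contact_force: [-0.9, -1.3, 5.6]
opening: 0.0003
grip_force: 2.7
```

Emit:
{"api": "move_arm", "payload": {"motion": [[0,0,0.005,0,0,0],[0,0,0.01,0,0,0],[0,0,0.01,0,0,0]]}}

```text
time: 14.25
tool_pos: [0.5281, -0.1935, 0.2127]
tool_rot: [3.14, 0.001, 1.502]
contact_force: [-0.7, 0.2, 7.3]
opening: 0.001
grip_force: 3.4
```

Emit:
{"api": "move_arm", "payload": {"motion": [[0,0,0.005,0,0,0],[0,0,0.01,0,0,0],[0,0,0.01,0,0,0]]}}

```text
time: 14.62
tool_pos: [0.5281, -0.1935, 0.2117]
tool_rot: [3.14, 0.001, 1.502]
contact_force: [-1.2, 0.4, 6.7]
opening: 0.0006
grip_force: 3.4
```

Emit:
{"api": "move_arm", "payload": {"motion": [[0,0,0.005,0,0,0],[0,0,0.01,0,0,0],[0,0,0.01,0,0,0]]}}

```text
time: 15.0
tool_pos: [0.5281, -0.1936, 0.2107]
tool_rot: [3.14, 0.001, 1.502]
contact_force: [-1.2, 0.4, 7.1]
opening: 0.0005
grip_force: 3.5
```

Emit:
{"api": "move_arm", "payload": {"motion": [[0,0,0.005,0,0,0],[0,0,0.01,0,0,0],[0,0,0.01,0,0,0]]}}

```text
time: 15.38
tool_pos: [0.5282, -0.1936, 0.2104]
tool_rot: [3.139, 0.001, 1.502]
contact_force: [-2.0, 1.7, 11.0]
opening: 0.0005
grip_force: 5.3
```

Emit:
{"api": "move_arm", "payload": {"motion": [[0,0,0,0,0,0]]}}

```text
time: 15.5
tool_pos: [0.5282, -0.1937, 0.2104]
tool_rot: [3.139, 0.001, 1.502]
contact_force: [-2.9, 1.0, 10.2]
opening: 0.0004
grip_force: 5.3
```

Emit:
{"api": "move_arm", "payload": {"motion": [[0,0,0.003,0,0,0],[0,0,0.003,0,0,0]]}}

```text
time: 15.75
tool_pos: [0.5283, -0.1937, 0.2104]
tool_rot: [3.139, 0.001, 1.502]
contact_force: [-2.7, 0.8, 12.0]
opening: 0.0003
grip_force: 6.0
```

Position holds at 0.2104 while the force climbs from 7 N to 12 N, so the stopper has bottomed. That's about 9 N on the stopper, below the 12 N seat limit. Backing off now.

Emit:
{"api": "move_arm", "payload": {"motion": [[0,0,-0.02,0,0,0],[0,0,-0.06,0,0,0],[0,0,-0.12,0,0,0],[0,0,-0.2,0,0,0],[0,0,-0.5,0,0,0],[0,0,-0.9,0,0,0],[0,0,-0.9,0,0,0],[0,0,-0.9,0,0,0]]}}

```text
time: 16.75
tool_pos: [0.5274, -0.1932, 0.2978]
tool_rot: [-3.14, -0.001, 1.502]
contact_force: [0.8, -0.7, -0.7]
opening: 0.0007
grip_force: 0.0
```

Run:
```python
from h import *
s=cam("side"); o=robot.observe(); print(o["time"],o["tool_pos"],o["contact_force"])
P=s["pts"]; q=P[235:300,270:385].reshape(-1,3); q=q[abs(q[:,2]-.1425)<.008]; print("plate z",np.median(q[:,2]))
A=np.c_[q[:,:2]-q[:,:2].mean(0),np.ones(len(q))]; print(np.linalg.lstsq(A,q[:,2],rcond=None)[0])
q=P[200:245,305:345].reshape(-1,3); q=q[(q[:,2]>.2)&(q[:,2]<.24)]; print("head",len(q),np.median(q,0),np.percentile(q[:,2],[60,80,95]))
cv2.imwrite("pics/end.png",cv2.resize(s["image"][180:345,230:420],None,fx=3.5,fy=3.5,interpolation=cv2.INTER_CUBIC)[...,::-1])
```

```text
16.8 [ 0.5272541  -0.1930973   0.29725265] [ 0.70823819  0.98252355 -0.12805006]
plate z 0.14286918445310148
[0.00310199 0.01009285 0.14276791]
head 272 [ 0.52579991 -0.20218498  0.221647  ] [0.22226624 0.22293166 0.22368683]
```

View pics/end.png

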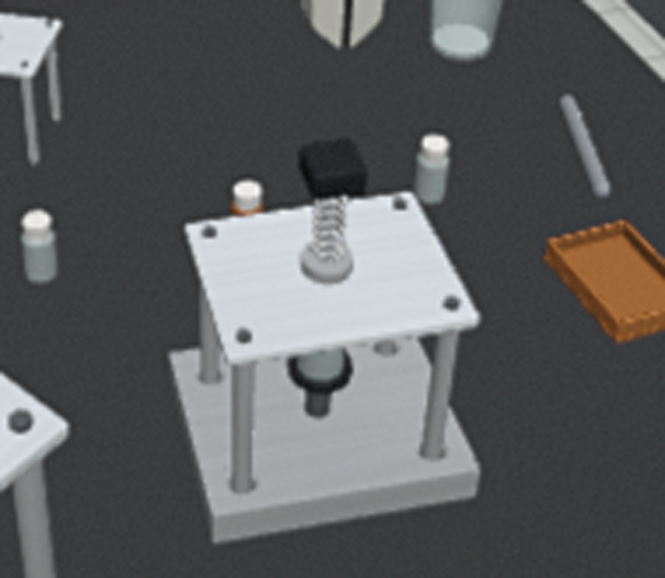

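The crop shows the frame seated, the head back up at 0.222, the vials standing and the gripper clear.

```bash
python3 -c "
from cell import robot
print(robot.hand_in())"
```

```text
the job is handed in; nothing more can be done
None
```

I seated the frame on the base, pressed the stopper until it bottomed at about 12 N on the head (below the seat's limit), and let the plunger spring back; the three vials are standing where they were, and I handed the job in at about 17 s, with no verdict returned.

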